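Hang the ear defenders on the swivel hanger

ROBOT

A 6-joint arm with a two-finger parallel gripper is mounted at the origin on the work surface. World frame = base frame: x ahead of the robot, y to its left, z up, the work surface at z = 0. Lengths are in m, angles in rad, forces in N, time in s.
With the tool pointing down it reaches from about 0.325 to 0.9 m from the base axis. Payload 6.1 kg.
Tool frame: the origin (TCP) lies between the finger pads; the fingertips stand 25 mm ahead of it and the grasp point (between the pads) lies 6 mm ahead of it (bot.tip_reach is the distance from the TCP to the fingertips, in m); z points along the fingers, x is the direction in which the jaws open and shut, and the axes are right-handed (so a half turn about z gives the same grasp; the last joint's range is limited). The gripper opens to 85 mm and grips with 20 to 120 N. Pads are 22 mm wide; open, the fingers measure 114 mm over their backs; the gripper's body (76 mm by 85 mm) begins 54 mm behind the grasp point. The pads swing forward as they close: fully open they stand 13 mm farther back than shut.
Start: joints at [-1.394, 0.22, 1.526, -0, 1.395, -0.126], TCP at [0.186, -0.597, 0.256] pointing down, gripper open.
Joint ranges: [-2.98, 2.98], [-0.91, 2.08], [0.09, 2.57], [-1.24, 4.39], [0.2, 2.65], [-2.68, 2.68]. Speed limits (rad/s): [2.57, 2.57, 3.01, 3.14, 3.14, 3.14].

INTERFACE

Orientations are given as a unit quaternion [x, y, z, w].
In Python, from bench import bot, optics, workorder, spotter gives the robot as it stands.
- The arm moves only by the tool drive_tool, never from a script. Its argument "rows" is a list of rows, each a list of 4 numbers: the shift along the tool's x, y, z in m, then the turn about the tool's z in rad. A call has 1 to 20 rows; each row shifts and turns the commanded pose from where the row before left it, along the tool's axes as they then stand; what a row does not reach is not made up. A row lasts 1/12 s, in which the tool goes at most 41.7 mm and 7.16 degrees, less where a joint would pass 70% of its speed; a pose out of reach is approached as far as the arm can. A call is refused whole if a number of a shift passes 0.0417 or a number of a turn 0.125, either way. A call with a gripper value outside its range is refused whole. "jaw" is the opening, from 0 (shut) to 1 (fully open), set as the call begins (left out, the last holds). The fingers move at their own pace and stop on an object; "grip_force" is the grip in N (left out, the last holds). Time passes only in rows, so rows that do not move let the fingers close. It gives the time, the measured TCP pose, the force and the opening at its end, in the units of the state.
- bot.read_state(): the state, without advancing time (a new reading comes with each control period).
- optics.get_image(name): name is "side" or "top" or "wrist"; returns the picture (480x640x3 uint8, blue, green, red); there is no depth.
- optics.get_calibration(name): a dict with "K" (3x3 intrinsics, pixels), "dist_coeffs" ([k1, k2, p1, p2, k3] as OpenCV has them; the pictures are not rectified), "R" (3x3) and "t" (3): a world point X has camera coordinates R X + t; the wrist camera has in their place "hand_eye" (4x4, takes a point from camera to tool coordinates, whose origin is the TCP and whose axes are the tool frame's). Camera axes: x right, y down, z forward; pixel columns grow to the right and rows downward; lengths in m; the calibration is good to about 2 mm. A picture is of the moment at which its call begins: read the wrist's pose just before it. get_calibration takes no time and is no camera call.
- workorder.hand_in(): hands the job in, once; it reports no verdict.
Trained networks look in the newest picture that a camera, given by its name, has taken for a name from the list of things; names that differ only in an ending like _2 or _b are one class to them, and where a whole thing is asked for, a point or a joint stands for the part that bears it (a point fixed in the world has none). Each returns a list of dicts, best first, with "conf" (0 to 1); they miss things now and then, are a little off and sometimes report something else, mostly with a low value. They report only what shows in the picture. A call takes as long as a camera call. They do not tell look-alikes from the thing itself.
- spotter.boxes_of(camera, query): "location" ([column, row] in pixels, amid what is visible of it).
- spotter.tip_of(camera, query): "location" ([column, row] in pixels: a listed point, or the origin of a listed thing).
The state is a dict: "time": time; "joint_positions": joint angles; "qvel": joint speeds; "tau": joint torques, N m; "tool_pos": TCP position; "orientation": TCP orientation; "wrist_force": force on the tool from outside, world axes, zero at the start; "wrist_torque": the same for the moment, N m; "grip_width": finger opening in m.
Only numpy, scipy, OpenCV 4.12 (cv2) and the standard library are available. Lean on these libraries where they do the work, as an engineer would, in place of code of your own. Each camera call takes 0.05 s, during which the arm holds its last target.

TASK

Polishing is over: swing the steel hanger arm on the rack out, away from the rack, all the way to its stop, and then hang the orange ear defenders over it by their headband. Lower the headband onto the bar before you let go, and leave the ear defenders hanging freely and straight across the bar, one cup on each side, between the upturned end and the post, with the arm still fully out. Leave everything else on the bench and the rack where it is.

Things in the scene. Friction and masses are not known exactly. Their poses are not given: they have to be found in the camera images.
- ear_defenders: Rigid ear defenders (about 270 g): two orange cups, black headband arch; 184 mm wide (y, cup to cup), 76 mm front to back (x), 191 mm high (z). They stand upright on the cups' flat black feet. Origin: midway between the cups at the level of the feet. The cups fill |y| 46 to 92 mm up to z = 95 mm; above, the headband is a half circle of outer radius 79 mm about z = 112 mm, open along x.
- headband_crown (a point): Middle of the underside of the grey-padded headband at its crown, 176 mm above the cups' feet: the place that rests on the bar. Axes as the ear defenders. Here the headband is a strip 32 mm wide (x) and 15 mm thick (its top is 15 mm above this point); it can be gripped across its width from above.
- hanger (a joint): Swing of the hanger arm about its upright pin, rad. 0: folded over the rack, along its front edge. Grows anticlockwise seen from above, towards the robot; 1.571: the stop, square to the rack's front. A stiff hinge: it stays where it is left; about 1 to 1.5 N at its end moves it.
- hanger_pivot (a point): On the hinge pin of the hanger arm, at the height of the bar's axis (225 mm above the bench), on top of the black post (30 mm square) at the right front corner of the rack as seen from the robot. z is up, y points along the bar to its free end.
- hanger_mid (a point): Middle of the flat top of the hanger arm's bar (rectangular steel tube lying flat, 40 mm wide and 20 mm high, level, top 235 mm above the bench), 115 mm from the hinge pin. Turns with the arm: y along the bar to its free end, z up. The arched headband comes to rest on the bar's two edges, its crown about 4 mm above this top.
- hanger_tip (a point): Top of the upturned free end of the hanger arm, 277 mm above the bench, 200 mm from the hinge pin (the bar ends 14 mm beyond): an upright round stub with a black rubber cap, 23 mm diameter over its upper 22 mm and 20 mm below, standing 42 mm above the top of the bar; it can be gripped from above or pushed. Axes as hanger_mid.
- rack: Fixed riser rack at the back of the bench with stone vessels on it: 180 mm deep (x), 360 mm wide (y), board top 110 mm above the bench, vessels on it up to 80 mm taller. Origin: centre of its foot on the bench; its front faces -x. The hanger post stands at x = -75, y = -165 mm.
- marble_pot: Loose marble pot, 90 mm diameter, 78 mm high, to be left alone. Origin: centre of its foot.
- lidded_jar: Loose terracotta lidded jar, 82 mm diameter, 84 mm high, to be left alone. Origin: centre of its foot.
- rack_cup: Loose marble cup on the rack's board, 65 mm diameter, 72 mm high, to be left alone. Origin: centre of its foot.
- sanding_block: Loose sanding block of cork, 115 x 62 x 28 mm, to be left alone. Origin: centre of its underside.
- dust_brush: Loose brush, 170 mm long, to be left alone. Origin: underside, near its middle.
- tape_roll: Loose roll of tape lying flat, 104 mm diameter, 48 mm high, to be left alone. Origin: centre of its underside.
- spray_bottle: Loose white spray bottle with a blue cap, 58 mm diameter, 155 mm high, to be left alone. Origin: centre of its foot.
Things that resemble listed ones, but are neither listed nor needed, are in the scene too. Leave any blue look-alike of the ear_defenders alone.

How it is judged:
By the outcome, as a careful person would: the job done as asked, in the order asked, and still so for the second after the job is handed in, with the robot touching nothing.
It also fails if it takes over 67 s, if anything falls off the work surface, if the arm or the gripper's body presses on something with over 40 N, if the wrist force passes 120 N, or if a joint passes its speed limit or range.

## Working session

There is one attempt and no reset: what is moved stays moved. The work goes in short steps, Python scripts to look and compute and a tool call to move; the robot and the scene stay as the last step left them, time stands still between calls to the robot, and variables do not carry over. Pictures are saved under pics/ and viewed, and the job is handed in when it is done.

Besides the shell and the picture viewer there is one more tool, called after "Request:" in YAML: its name, and indented under it one key for each argument. drive_tool: Moves the arm, as the interface text tells. Its arguments: {"type":"object","properties":{"rows":{"type":"array","items":{"type":"array","items":{"type":"number"}}},"jaw":{"type":"number"},"grip_force":{"type":"number"}},"required":["rows"]}

```bash
mkdir -p pics; ls; python3 - <<'E'
from bench import bot, optics, workorder, spotter
import cv2,json
s=bot.read_state(); print(s)
for n in ("side","top","wrist"):
    cv2.imwrite(f"pics/a_{n}.png",optics.get_image(n))
    c=optics.get_calibration(n); print(n,c)
    for q in ["ear_defenders","headband_crown","hanger_pivot","hanger_mid","hanger_tip","rack"]:
        print(q,[(r['location'],round(r['conf'],2)) for r in spotter.tip_of(n,q)])
E
```

```text
pics
{'time': 0.0, 'joint_positions': array([-1.39412149e+00,  2.21224748e-01,  1.52759693e+00,  3.36727466e-05,
        1.39469864e+00, -1.26094931e-01]), 'qvel': array([ 0.00122075, -0.00143874,  0.00116036, -0.00057506, -0.00121233,
        0.00107346]), 'tau': array([-1.83745964e-03, -4.96902895e+01, -3.89395344e+01, -6.74578296e-04,
        1.11181798e-02,  1.70400091e-05]), 'tool_pos': array([ 0.18626533, -0.5960247 ,  0.25520756]), 'orientation': array([ 8.05654474e-01, -5.92384959e-01, -6.87127380e-04, -6.76089794e-04]), 'wrist_force': array([0.28383966, 0.60129498, 0.05021613]), 'wrist_torque': array([0.02516393, 0.05964639, 0.01066152]), 'grip_width': 0.0853531806266715}
side {'K': array([[578.43530126,   0.        , 326.86788188],
       [  0.        , 578.43530126, 232.28571429],
       [  0.        ,   0.        ,   1.        ]]), 'dist_coeffs': array([-0.1374791,  0.       ,  0.       ,  0.       ,  0.       ]), 'R': array([[ 0.95960897, -0.2809361 ,  0.01501751],
       [-0.2074392 , -0.74260176, -0.63679793],
       [ 0.19005156,  0.60796179, -0.77088447]]), 't': arra
[... 999 characters left out ...]
, 0.89)]
wrist {'K': array([[427.78881194,   0.        , 327.36599842],
       [  0.        , 427.78881194, 234.46060279],
       [  0.        ,   0.        ,   1.        ]]), 'dist_coeffs': array([0.01685031, 0.        , 0.        , 0.        , 0.        ]), 'hand_eye': array([[ 9.99997826e-01,  9.40841207e-04, -1.86080168e-03,
        -8.26161063e-04],
       [-2.78727674e-04,  9.44721852e-01,  3.27872757e-01,
        -8.43486232e-02],
       [ 2.06641621e-03, -3.27871526e-01,  9.44720060e-01,
        -1.17206442e-01],
       [ 0.00000000e+00,  0.00000000e+00,  0.00000000e+00,
         1.00000000e+00]])}
ear_defenders []
headband_crown []
hanger_pivot []
hanger_mid []
hanger_tip []
rack []
```

View pics/a_side.png

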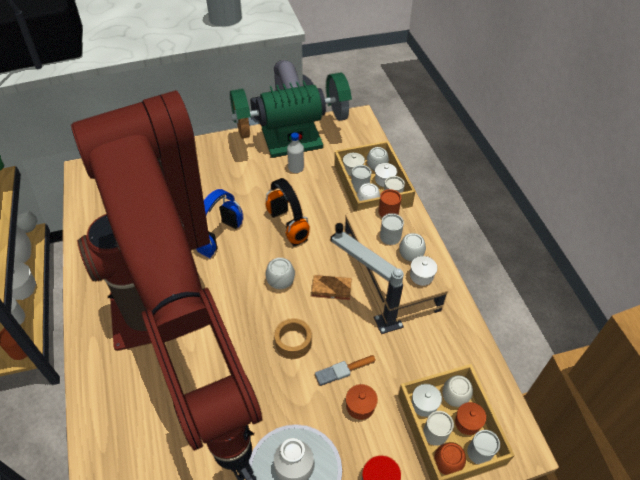

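View pics/a_top.png

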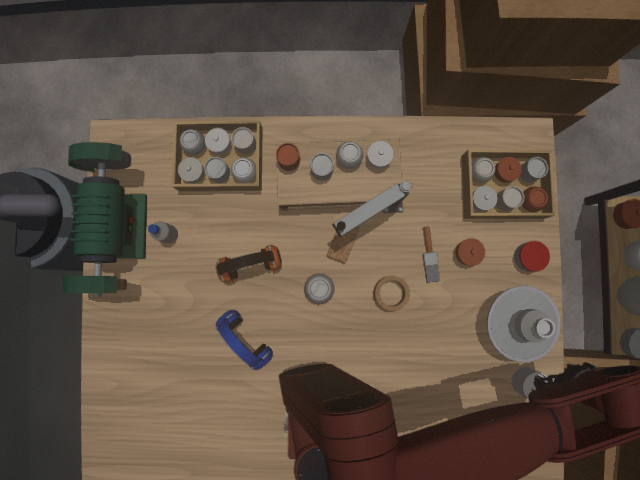

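The side view shows the orange defenders at about (288,212) and the blue pair at (220,222). The hanger post is at (393,300), with the bar running to its tip at (340,225), so the arm is already partly out. The top view agrees: orange at (249,263), pivot at (404,187), tip at (341,225).

```bash
cat > h.py <<'E'
from bench import bot, optics, workorder, spotter
import cv2, numpy as np
from scipy.spatial.transform import Rotation as Ro
def campose(n,st=None):
    c=optics.get_calibration(n)
    if n!='wrist': return c,c['R'],c['t']
    st=st or bot.read_state()
    T=np.eye(4);T[:3,:3]=Ro.from_quat(st['orientation']).as_matrix();T[:3,3]=st['tool_pos']
    M=np.linalg.inv(T@c['hand_eye']); return c,M[:3,:3],M[:3,3]
def ray(n,px,st=None):
    c,R,t=campose(n,st)
    u=cv2.undistortPoints(np.array([[px]],float),c['K'],c['dist_coeffs'])[0,0]
    d=R.T@np.array([u[0],u[1],1]); return -R.T@t,d/np.linalg.norm(d)
def onz(n,px,z,st=None):
    o,d=ray(n,px,st); return o+d*(z-o[2])/d[2]
def tri(rs):
    A=sum(np.eye(3)-np.outer(d,d) for o,d in rs); b=sum((np.eye(3)-np.outer(d,d))@o for o,d in rs)
    return np.linalg.solve(A,b)
def proj(n,X,st=None):
    c,R,t=campose(n,st)
    return cv2.projectPoints(np.array(X,float).reshape(-1,3),cv2.Rodrigues(R)[0],t,c['K'],c['dist_coeffs'])[0][:,0]
E
python3 - <<'E'
from h import *
np.set_printoptions(precision=4,suppress=True)
P=lambda n,px,z:print(n,px,onz(n,px,z))
print('pivot');P('side',(395.1,275.8),.225);P('top',(402.8,186.7),.225)
print('mid');P('side',(363.9,253.2),.235);P('top',(369.6,211),.235)
print('tip');P('side',(340.2,222.1),.277);P('top',(341.8,225.1),.277)
print('rack');P('top',(336.1,178.9),0);P('side',(390.1,271.6),0)
print('ed origin');P('top',(250.9,261.1),0);P('side',(286.7,226.9),0)
print('crown');P('top',(242.6,260.6),.176)
import cv2
for n,(x,y,w,h) in {'top':(200,210,100,80),'side':(250,170,80,90)}.items():
    im=cv2.imread(f'pics/a_{n}.png')[y:y+h,x:x+w]; cv2.imwrite(f'pics/crop_{n}.png',cv2.resize(im,None,fx=6,fy=6,interpolation=cv2.INTER_CUBIC))
for q in ["marble_pot","spray_bottle","sanding_block","dust_brush","tape_roll","lidded_jar"]:
    r=spotter.tip_of('top',q); print(q,[(onz('top',a['location'],0)[:2],round(a['conf'],2)) for a in r])
E
```

```text
pivot
side (395.1, 275.8) [ 0.6737 -0.212   0.225 ]
top (402.8, 186.7) [ 0.6763 -0.2137  0.225 ]
mid
side (363.9, 253.2) [ 0.6159 -0.1268  0.235 ]
top (369.6, 211) [ 0.6103 -0.1239  0.235 ]
tip
side (340.2, 222.1) [ 0.5754 -0.0401  0.277 ]
top (341.8, 225.1) [ 0.5688 -0.0496  0.277 ]
rack
top (336.1, 178.9) [ 0.7452 -0.0444  0.    ]
side (390.1, 271.6) [ 0.7436 -0.05    0.    ]
ed origin
top (250.9, 261.1) [0.4913 0.2178 0.    ]
side (286.7, 226.9) [0.4791 0.2114 0.    ]
crown
top (242.6, 260.6) [0.485 0.215 0.176]
marble_pot [(array([0.5825, 0.4724]), 0.66)]
spray_bottle [(array([0.5778, 0.4703]), 0.85)]
sanding_block [(array([ 0.5516, -0.0626]), 0.77)]
dust_brush [(array([ 0.5194, -0.3371]), 0.65)]
tape_roll [(array([ 0.3916, -0.1963]), 0.87), (array([ 0.7853, -0.0005]), 0.48)]
lidded_jar [(array([ 0.5194, -0.4481]), 0.81)]
```

View pics/crop_top.png

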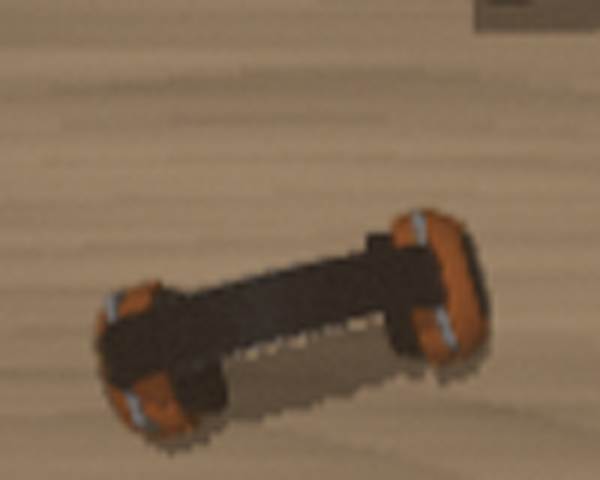

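View pics/crop_side.png

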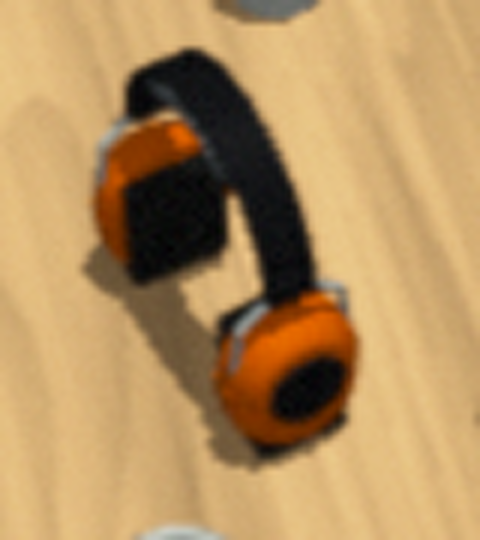

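Request:
drive_tool:
  rows:
    - [0, 0, -0.02, -0.121]
    - [0, 0, -0.02, -0.121]
    - [0, 0, -0.02, -0.121]
    - [0, 0, -0.02, -0.121]
    - [0, 0, -0.02, -0.121]
    - [0, 0, -0.02, -0.121]
    - [0, 0, -0.02, -0.121]
    - [0, 0, -0.01, -0.121]
    - [0, 0, 0, -0.121]
    - [0, 0, 0, -0.121]
    - [0, 0, 0, -0.121]
    - [0, 0, 0, -0.121]
    - [0, 0, 0, -0.121]
    - [0, 0, 0, -0.121]
    - [0, 0, 0, -0.121]
  jaw: 1

```text
time: 2.6
tool_pos: [0.1863, -0.5966, 0.4063]
orientation: [0.962, 0.273, 0.0, -0.0]
wrist_force: [-0.2, 0.0, 0.1]
grip_width: 0.0856
```

Request:
drive_tool:
  rows:
    - [0.034, -0.015, 0, 0]
    - [0.034, -0.015, 0, 0]
    - [0.034, -0.015, 0, 0]
    - [0.034, -0.015, 0, 0]
    - [0.034, -0.015, 0, 0]
    - [0.034, -0.015, 0, 0]
    - [0.034, -0.015, 0, 0]
    - [0.034, -0.015, 0, 0]
    - [0.034, -0.015, 0, 0]
    - [0.034, -0.015, 0, 0]
    - [0.034, -0.015, 0, 0]
    - [0.034, -0.015, 0, 0]
    - [0.034, -0.015, 0, 0]
    - [0.034, -0.015, 0, 0]
    - [0.034, -0.015, 0, 0]
    - [0.034, -0.015, 0, 0]
    - [0.034, -0.015, 0, 0]
    - [0.034, -0.015, 0, 0]
    - [0, 0, 0, 0]
    - [0, 0, 0, 0]

```text
time: 4.27
tool_pos: [0.5692, -0.0458, 0.4058]
orientation: [0.962, 0.272, -0.0, -0.0]
wrist_force: [-0.7, -0.1, 0.8]
grip_width: 0.0855
```

```bash
python3 - <<'E'
from h import *
np.set_printoptions(precision=4,suppress=True)
s=bot.read_state(); print(s['time'],s['tool_pos'],s['joint_positions'],Ro.from_quat(s['orientation']).as_matrix(), bot.tip_reach)
cv2.imwrite('pics/b_w.png',optics.get_image('wrist'))
for q,z in [("hanger_tip",.277),("hanger_mid",.235),("hanger_pivot",.225)]:
    for a in spotter.tip_of('wrist',q): print(q,a['location'],a['conf'],onz('wrist',a['location'],z,s))
E
```

```text
4.2667 [ 0.5692 -0.0458  0.4058] [-0.2183  0.0382  1.4512 -0.0001  1.6531 -0.769 ] [[ 0.8522  0.5232 -0.0009]
 [ 0.5232 -0.8522  0.0001]
 [-0.0007 -0.0006 -1.    ]] 0.025
hanger_tip [324.7, 239.5] 0.81 [ 0.5691 -0.0488  0.277 ]
hanger_mid [323.6, 324.0] 0.67 [ 0.6119 -0.121   0.235 ]
hanger_pivot [327.6, 433.9] 0.8 [ 0.675  -0.2176  0.225 ]
```

View pics/b_w.png

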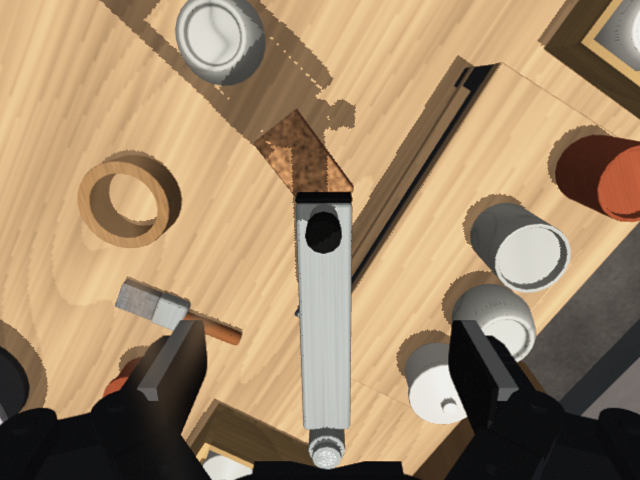

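The wrist view shows the bar running straight down the image, with its capped stub at (324,233). That puts the tip at (0.569, -0.048). I'll lower over it and grip it gently.

Request:
drive_tool:
  rows:
    - [-0.001, 0.002, 0.02, 0]
    - [0, 0, 0.025, 0]
    - [0, 0, 0.025, 0]
    - [0, 0, 0.025, 0]
    - [0, 0, 0.02, 0]
    - [0, 0, 0.015, 0]
    - [0, 0, 0.007, 0]
    - [0, 0, 0, 0]
    - [0, 0, 0, 0]

```text
time: 5.22
tool_pos: [0.5688, -0.0507, 0.27]
orientation: [0.963, 0.27, 0.0, 0.0]
wrist_force: [0.5, 0.1, 0.7]
grip_width: 0.0855
```

Request:
drive_tool:
  rows:
    - [0, 0, 0, 0]
    - [0, 0, 0, 0]
    - [0, 0, 0, 0]
    - [0, 0, 0, 0]
    - [0, 0, 0, 0]
    - [0, 0, 0, 0]
    - [0, 0, 0, 0]
    - [0, 0, 0, 0]
    - [0, 0, 0, 0]
    - [0, 0, 0, 0]
  jaw: 0.1
  grip_force: 20

```text
time: 6.05
tool_pos: [0.569, -0.0498, 0.2698]
orientation: [0.963, 0.27, 0.0, 0.0]
wrist_force: [0.0, 0.8, 4.6]
grip_width: 0.0222
```

```bash
python3 - <<'E'
from h import *
np.set_printoptions(precision=4,suppress=True)
s=bot.read_state(); print(s['time'],s['tool_pos'],s['wrist_force'],s['grip_width'])
cv2.imwrite('pics/c_w.png',optics.get_image('wrist'))
# plan arc rows in tool frame: pivot guess
p=np.array([.675,-.2145]); tc=s['tool_pos'][:2]; v=tc-p; r=np.hypot(*v); a=np.arctan2(v[1],v[0]); print('r',r,'ang',a,'swing to pi',np.pi-a)
# constant row: rotate d per row, tool shift along
R=Ro.from_quat(s['orientation']).as_matrix(); x=R[:2,0]; 
d=.05; n=v/r
R2=np.array([[np.cos(d),-np.sin(d)],[np.sin(d),np.cos(d)]])
sh=R2@v-v; print('row',sh@R[:2,0],sh@R[:2,1])
E
```

```text
6.05 [ 0.569  -0.0498  0.2698] [0.0364 0.7853 4.6435] 0.022167705384356362
r 0.1958340139895988 ang 2.142683158050668 swing to pi 0.9989094955391251
row -0.009778543167115334 0.00048733495512146474
```

Request:
drive_tool:
  rows:
    - [-0.0098, 0.0003, 0, -0.05]
    - [-0.0098, 0.0003, 0, -0.05]
    - [-0.0098, 0.0003, 0, -0.05]
    - [-0.0098, 0.0003, 0, -0.05]
    - [-0.0098, 0.0003, 0, -0.05]
    - [-0.0098, 0.0003, 0, -0.05]
    - [-0.0098, 0.0003, 0, -0.05]
    - [-0.0098, 0.0003, 0, -0.05]

```text
time: 6.77
tool_pos: [0.512, -0.1034, 0.2698]
orientation: [0.889, 0.457, 0.001, 0.0]
wrist_force: [0.5, 0.0, 3.2]
grip_width: 0.0225
```

Request:
drive_tool:
  rows:
    - [-0.0098, 0.0003, 0, -0.05]
    - [-0.0098, 0.0003, 0, -0.05]
    - [-0.0098, 0.0003, 0, -0.05]
    - [-0.0098, 0.0003, 0, -0.05]
    - [-0.0098, 0.0003, 0, -0.05]
    - [-0.0098, 0.0003, 0, -0.05]
    - [-0.0098, 0.0003, 0, -0.05]
    - [-0.0098, 0.0003, 0, -0.05]
    - [-0.0098, 0.0003, 0, -0.05]
    - [-0.0098, 0.0003, 0, -0.05]
    - [0, 0, 0, 0]

```text
time: 7.68
tool_pos: [0.4764, -0.1955, 0.2698]
orientation: [0.749, 0.662, -0.001, 0.0]
wrist_force: [-3.3, -0.9, 5.5]
grip_width: 0.0224
```

```bash
python3 - <<'E'
from h import *
np.set_printoptions(precision=4,suppress=True)
s=bot.read_state(); print(s['time'],s['tool_pos'],s['wrist_force'],s['grip_width'],s['joint_positions'])
print(Ro.from_quat(s['orientation']).as_matrix())
cv2.imwrite('pics/d_w.png',optics.get_image('wrist'))
cv2.imwrite('pics/d_t.png',optics.get_image('top'))
E
```

```text
7.6833 [ 0.4764 -0.1955  0.2698] [-3.2611 -0.8659  5.506 ] 0.02237767580984922 [-0.5416 -0.0541  1.7932 -0.0017  1.4022 -1.9893]
[[ 0.1226  0.9925 -0.0007]
 [ 0.9925 -0.1226 -0.0016]
 [-0.0016 -0.0005 -1.    ]]
```

View pics/d_w.png

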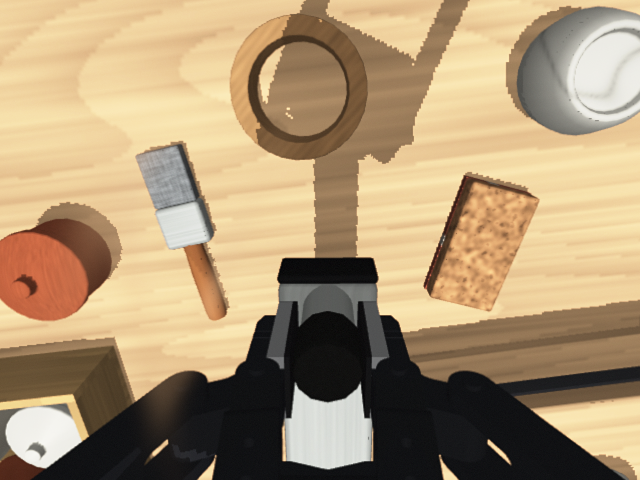

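View pics/d_t.png

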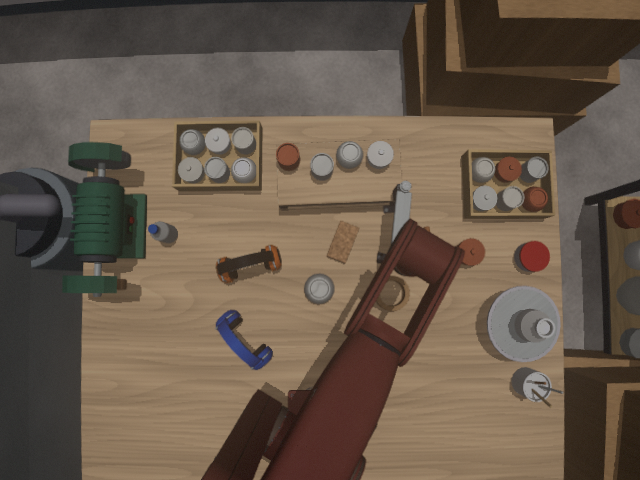

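The wrist view shows the stub held between the pads at (328,350). The top view shows the bar nearly square to the rack. I'll go on in small steps until the stop pushes back.

Request:
drive_tool:
  rows:
    - [-0.0098, 0.0003, 0, -0.05]
    - [-0.0049, 0.0001, 0, -0.025]
    - [0, 0, 0, 0]

```text
time: 8.03
tool_pos: [0.4752, -0.2097, 0.2698]
orientation: [0.724, 0.69, -0.001, 0.0]
wrist_force: [-4.3, -0.9, 5.6]
grip_width: 0.0224
```

Request:
drive_tool:
  rows:
    - [-0.004, 0.0001, 0, -0.02]
    - [0, 0, 0, 0]

```text
time: 8.2
tool_pos: [0.4751, -0.2134, 0.2698]
orientation: [0.717, 0.697, -0.001, 0.0]
wrist_force: [-4.2, -1.5, 5.9]
grip_width: 0.0226
```

Request:
drive_tool:
  rows:
    - [-0.004, 0.0001, 0, -0.02]
    - [0, 0, 0, 0]

```text
time: 8.37
tool_pos: [0.475, -0.2173, 0.2698]
orientation: [0.71, 0.704, -0.001, -0.0]
wrist_force: [-5.6, -1.4, 5.6]
grip_width: 0.0223
```

Request:
drive_tool:
  rows:
    - [-0.004, 0, 0, -0.02]
    - [0, 0, 0, 0]

```text
time: 8.53
tool_pos: [0.475, -0.2213, 0.2697]
orientation: [0.703, 0.711, -0.001, -0.0]
wrist_force: [-4.0, -1.6, 5.6]
grip_width: 0.0221
```

Request:
drive_tool:
  rows:
    - [-0.003, 0, 0, -0.02]
    - [0, 0, 0, 0]

```text
time: 8.7
tool_pos: [0.4751, -0.2243, 0.2697]
orientation: [0.696, 0.718, -0.001, 0.0]
wrist_force: [-4.6, -2.1, 5.4]
grip_width: 0.022
```

Request:
drive_tool:
  rows:
    - [-0.003, 0, 0, 0]
    - [0, 0, 0, 0]

```text
time: 8.87
tool_pos: [0.4751, -0.2268, 0.2697]
orientation: [0.696, 0.718, -0.001, -0.0]
wrist_force: [-4.4, 0.3, 5.1]
grip_width: 0.0221
```

Request:
drive_tool:
  rows:
    - [-0.003, 0, 0, 0]
    - [0, 0, 0, 0]

```text
time: 9.03
tool_pos: [0.4752, -0.227, 0.2696]
orientation: [0.696, 0.718, 0.001, -0.003]
wrist_force: [-6.3, 10.7, 10.9]
grip_width: 0.0223
```

Request:
drive_tool:
  rows:
    - [-0.003, 0, 0, 0]
    - [0, 0, 0, 0]

```text
time: 9.2
tool_pos: [0.4752, -0.2271, 0.2695]
orientation: [0.695, 0.719, 0.003, -0.005]
wrist_force: [-7.1, 22.2, 13.6]
grip_width: 0.0224
```

Request:
drive_tool:
  rows:
    - [-0.003, 0, 0, 0]
    - [0, 0, 0, 0]

```text
time: 9.37
tool_pos: [0.4752, -0.2273, 0.2694]
orientation: [0.695, 0.719, 0.005, -0.007]
wrist_force: [-8.4, 33.0, 17.3]
grip_width: 0.0223
```

The stop is found: y stays at -0.227 while the force climbs. I'll unload, open and rise.

Request:
drive_tool:
  rows:
    - [0.004, 0, 0, 0]
    - [0.0045, 0, 0, 0]
    - [0, 0, 0, 0]

```text
time: 9.62
tool_pos: [0.4752, -0.2258, 0.2696]
orientation: [0.696, 0.718, -0.0, -0.001]
wrist_force: [-5.0, 1.2, 6.6]
grip_width: 0.0222
```

Request:
drive_tool:
  rows:
    - [0, 0, 0, 0]
    - [0, 0, 0, 0]
    - [0, 0, 0, 0]
    - [0, 0, 0, 0]
    - [0, 0, 0, 0]
    - [0, 0, 0, 0]
  jaw: 1

```text
time: 10.12
tool_pos: [0.4758, -0.2269, 0.2691]
orientation: [0.696, 0.718, -0.0, -0.0]
wrist_force: [0.1, 0.8, 0.1]
grip_width: 0.0854
```

Request:
drive_tool:
  rows:
    - [0, 0, -0.015, 0]
    - [0, 0, -0.03, 0]
    - [0, 0, -0.04, 0]
    - [0, 0, -0.04, 0]
    - [0, 0, -0.04, 0]
    - [0, 0, 0, 0]

```text
time: 10.62
tool_pos: [0.4775, -0.228, 0.4442]
orientation: [0.696, 0.718, 0.001, 0.007]
wrist_force: [0.1, -0.2, 0.4]
grip_width: 0.0852
```

```bash
python3 - <<'E'
from h import *
np.set_printoptions(precision=4,suppress=True)
s=bot.read_state(); print(s['time'],s['tool_pos'],s['wrist_force'],s['joint_positions'])
print(Ro.from_quat(s['orientation']).as_matrix()[:2,:2])
cv2.imwrite('pics/e_w.png',optics.get_image('wrist'))
for q,z in [("hanger_tip",.277),("hanger_mid",.235),("hanger_pivot",.225)]:
    for a in spotter.tip_of('wrist',q): print(q,a['location'],a['conf'],onz('wrist',a['location'],z,s))
E
```

```text
10.6167 [ 0.4775 -0.228   0.4442] [ 0.1408 -0.2161  0.425 ] [-0.5945 -0.0742  1.4923  0.      1.709  -2.1965]
[[-0.0311  0.9994]
 [ 0.9995  0.0312]]
hanger_tip [331.5, 207.4] 0.62 [ 0.4731 -0.2254  0.277 ]
hanger_mid [330.7, 290.6] 0.82 [ 0.5587 -0.223   0.235 ]
hanger_mid [441.3, 332.1] 0.73 [ 0.5959 -0.1246  0.235 ]
hanger_pivot [332.1, 391.2] 0.75 [ 0.6713 -0.2178  0.225 ]
```

View pics/e_w.png

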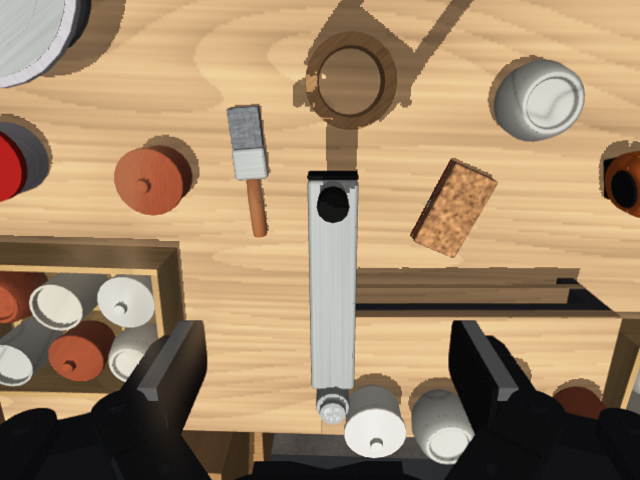

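The wrist view shows the bar square to the rack, with the tip at (332,203), the hinge at (332,408), and the bench objects undisturbed. Next I'll turn and go over the ear defenders.

Request:
drive_tool:
  rows:
    - [0, 0, 0, 0.115]
    - [0, 0, 0, 0.115]
    - [0, 0, 0, 0.115]
    - [0, 0, 0, 0.115]
    - [0, 0, 0, 0.115]
    - [0, 0, 0, 0.115]
    - [0, 0, 0, 0.115]
    - [0, 0, 0, 0.115]
    - [0, 0, 0, 0.115]
    - [0, 0, 0, 0.115]
    - [0, 0, 0, 0.115]
    - [0, 0, 0, 0.115]

```text
time: 11.82
tool_pos: [0.4753, -0.2265, 0.4316]
orientation: [0.994, 0.108, -0.002, -0.001]
wrist_force: [-0.0, 0.2, 0.3]
grip_width: 0.0855
```

Request:
drive_tool:
  rows:
    - [0.0074, -0.031, 0, 0]
    - [0.0074, -0.031, 0, 0]
    - [0.0074, -0.031, 0, 0]
    - [0.0074, -0.031, 0, 0]
    - [0.0074, -0.031, 0, 0]
    - [0.0074, -0.031, 0, 0]
    - [0.0074, -0.031, 0, 0]
    - [0.0074, -0.031, 0, 0]
    - [0.0074, -0.031, 0, 0]
    - [0.0074, -0.031, 0, 0]
    - [0.0074, -0.031, 0, 0]
    - [0.0074, -0.031, 0, 0]
    - [0.0074, -0.031, 0, 0]
    - [0.0074, -0.031, 0, 0]
    - [0, 0, 0, 0]
    - [0, 0, 0, 0]

```text
time: 13.15
tool_pos: [0.4805, 0.2205, 0.4317]
orientation: [0.994, 0.112, -0.002, 0.0]
wrist_force: [-0.3, 0.3, 0.1]
grip_width: 0.085
```

```bash
python3 - <<'E'
from h import *
np.set_printoptions(precision=4,suppress=True)
s=bot.read_state(); print(s['time'],s['tool_pos'],s['wrist_force'],s['joint_positions'])
print(Ro.from_quat(s['orientation']).as_matrix()[:2,:2])
cv2.imwrite('pics/f_w.png',optics.get_image('wrist'))
for q,z in [("ear_defenders",0),("headband_crown",.176)]:
    for a in spotter.tip_of('wrist',q): print(q,a['location'],a['conf'],onz('wrist',a['location'],z,s))
E
```

```text
13.15 [0.4805 0.2205 0.4317] [-0.2601  0.2656  0.0905] [ 0.2811 -0.0625  1.5039 -0.0002  1.7047  0.0559]
[[ 0.9747  0.2233]
 [ 0.2233 -0.9748]]
ear_defenders [155.4, 105.8] 0.77 [0.2588 0.2338 0.    ]
headband_crown [329.5, 197.6] 0.82 [0.4828 0.2124 0.176 ]
headband_crown [76.0, 120.1] 0.8 [0.2601 0.2296 0.176 ]
headband_crown [213.5, 408.4] 0.68 [ 0.414  -0.0414  0.176 ]
```

View pics/f_w.png

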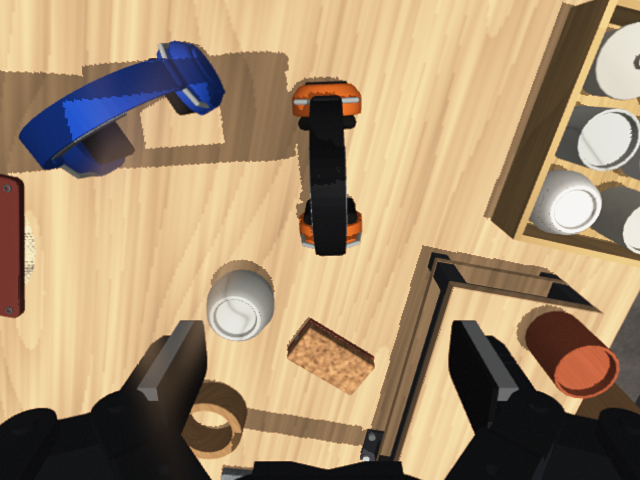

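The wrist view shows the orange band upright at columns 311–346 and rows 95–255, nearly in line with the tool's y. I'll refine its yaw and centre from colour edges.

```bash
python3 - <<'E'
from h import *
np.set_printoptions(precision=4,suppress=True)
s=bot.read_state()
im=cv2.imread('pics/f_w.png'); hsv=cv2.cvtColor(im,cv2.COLOR_BGR2HSV)
m=cv2.inRange(hsv,(4,170,60),(16,255,255)); m[:, :280]=0; m[:,380:]=0; m[300:]=0
n,l,st,c=cv2.connectedComponentsWithStats(m)
for i in range(1,n):
    if st[i,4]>60: print(st[i],c[i])
# band dark runs
g=im.max(2)
for r in range(125,255,10):
    cols=np.where(g[r,290:370]<50)[0]+290
    print(r,cols.min(),cols.max(),(cols.min()+cols.max())/2)
for R_,cc in [((293,361,90),0),((300,362,225),0)]:
    print(onz('wrist',((R_[0]+R_[1])/2,R_[2]),.07,s))
# model fit print: crown top edges & cups for hypothesised pose
for X,Y,yaw in [(.483,.2125,.22),(.483,.2125,.2)]:
    Rz=np.array([[np.cos(yaw),-np.sin(yaw)],[np.sin(yaw),np.cos(yaw)]])
    pts=[]
    for (x,y,z) in [(-.016,0,.191),(.016,0,.191),(-.016,.055,.168),(.016,.055,.168),(-.016,-.055,.168),(.016,-.055,.168)]:
        p=Rz@[x,y]+[X,Y]; pts.append([*p,z])
    print(yaw,proj('wrist',pts,s))
E
```

```text
[292  83  69  17 815] [325.7067  90.492 ]
[342 101  19  15 227] [350.8546 108.5595]
[293 104  17  13 197] [301.0964 110.2437]
[299 213  16  31 234] [305.9701 229.9402]
[346 212  16  31 268] [353.9067 228.959 ]
125 299 354 326.5
135 310 342 326.0
145 310 343 326.5
155 310 344 327.0
165 310 344 327.0
175 310 344 327.0
185 311 344 327.5
195 312 344 328.0
205 306 354 330.0
215 304 356 330.0
225 313 345 329.0
235 314 344 329.0
245 315 345 330.0
[0.4619 0.2979 0.07  ]
[0.4995 0.152  0.07  ]
0.22 [[310.3326 198.8271]
 [347.3766 198.8899]
 [310.6129 130.9104]
 [347.3177 130.9673]
 [311.9384 248.7414]
 [345.3834 248.8017]]
0.2 [[310.332  198.4669]
 [347.3666 199.25  ]
 [311.8744 130.549 ]
 [348.569  131.3582]
 [310.7883 248.4162]
 [344.2257 249.1011]]
```

Request:
drive_tool:
  rows:
    - [0, 0.004, 0, -0.03]
    - [0, 0.0037, 0.02, 0]
    - [0, 0, 0.035, 0]
    - [0, 0, 0.04, 0]
    - [0, 0, 0.04, 0]
    - [0, 0, 0.035, 0]
    - [0, 0, 0.03, 0]
    - [0, 0, 0.02, 0]
    - [0, 0, 0.01, 0]
    - [0, 0, 0, 0]
    - [0, 0, 0, 0]

```text
time: 14.22
tool_pos: [0.4836, 0.2112, 0.2049]
orientation: [0.992, 0.125, 0.0, 0.0]
wrist_force: [1.4, 0.3, -0.0]
grip_width: 0.0849
```

```bash
python3 - <<'E'
from h import *
np.set_printoptions(precision=4,suppress=True)
s=bot.read_state(); print(s['time'],s['tool_pos'],s['wrist_force'],Ro.from_quat(s['orientation']).as_matrix())
cv2.imwrite('pics/g_w.png',optics.get_image('wrist'))
E
```

```text
14.2167 [0.4836 0.2112 0.2049] [ 1.3767  0.2657 -0.0448] [[ 0.9687  0.2481  0.0002]
 [ 0.2481 -0.9687  0.    ]
 [ 0.0002  0.     -1.    ]]
```

View pics/g_w.png

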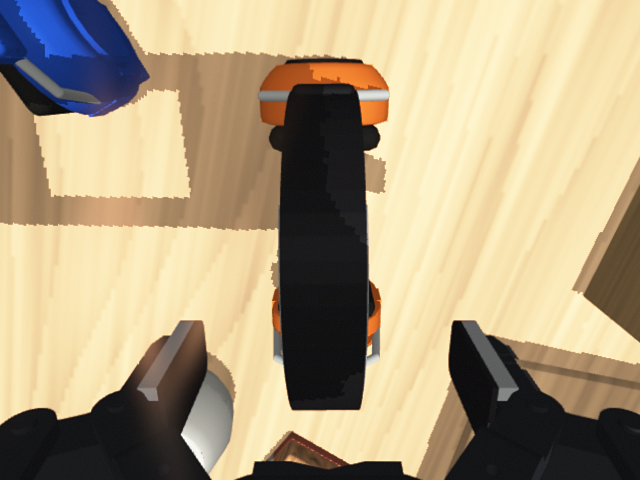

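```bash
python3 - <<'E'
from h import *
np.set_printoptions(precision=4,suppress=True)
s=bot.read_state()
im=cv2.imread('pics/g_w.png'); g=im.max(2)
for r in range(150,408,20):
    cols=np.where(g[r,270:385]<75)[0]+270
    print(r,cols.min(),cols.max(),end=' | ')
print([ (a['location'],a['conf'],onz('wrist',a['location'],.176,s)) for a in spotter.tip_of('wrist','headband_crown')])
yaw=.25
Rz=np.array([[np.cos(yaw),-np.sin(yaw)],[np.sin(yaw),np.cos(yaw)]])
for Y in (.208,.213,.218):
  # silhouette of arch: rows of outer arc points
  th=np.linspace(-.2,np.pi+.2,60); pts=[]
  for t in th:
    p=Rz@[0,.079*np.cos(t)]+[.482+(.213-Y)*.25*-1*-1*0,Y]; pts.append([*p,.112+.079*np.sin(t)])
  q=proj('wrist',pts,s); print(Y,'arc rows',q[:,1].min(),q[:,1].max(), 'crown top px',q[30],'cols',q[0],q[-1])
  # cup outer edge
  print('cup outer', proj('wrist',[[*(Rz@[0,.092]+[.482,Y]),z] for z in (.03,.05,.07)],s)[:,1], proj('wrist',[[*(Rz@[0,-.092]+[.482,Y]),z] for z in (.03,.05,.07)],s)[:,1])
E
```

```text
150 279 363 | 170 281 364 | 190 280 364 | 210 279 365 | 230 280 365 | 250 279 366 | 270 280 367 | 290 280 371 | 310 278 373 | 330 281 366 | 350 283 365 | 370 285 364 | 390 287 362 | [([324.2, 307.2], 0.74, array([0.4814, 0.216 , 0.176 ]))]
0.208 arc rows 107.58114125409008 424.2784206835927 crown top px [320.1071 352.7956] cols [321.8328 109.4796] [322.5595 366.4219]
cup outer [80.5786 80.1587 79.6721] [329.8177 344.351  360.7417]
0.213 arc rows 96.87669847318557 415.64847022060655 crown top px [323.5117 341.1789] cols [324.2519  99.4757] [324.5261 359.8368]
cup outer [72.5021 71.4815 70.2977] [324.399  338.6759 354.786 ]
0.218 arc rows 85.99520103464079 407.05719292882935 crown top px [326.9855 329.3285] cols [326.7077  89.3172] [326.5154 353.1764]
cup outer [64.3262 62.6895 60.7893] [318.9304 332.9456 348.7691]
```

Request:
drive_tool:
  rows:
    - [-0.001, -0.0072, 0.003, 0]
    - [0, 0, 0, 0]
    - [0, 0, 0, 0]

```text
time: 14.57
tool_pos: [0.4805, 0.2192, 0.202]
orientation: [0.992, 0.126, 0.001, -0.0]
wrist_force: [-0.4, 0.2, -0.7]
grip_width: 0.0852
```

Request:
drive_tool:
  rows:
    - [0, 0, 0, 0]
    - [0, 0, 0, 0]
    - [0, 0, 0, 0]
    - [0, 0, 0, 0]
    - [0, 0, 0, 0]
    - [0, 0, 0, 0]
    - [0, 0, 0, 0]
    - [0, 0, 0, 0]
    - [0, 0, 0, 0]
    - [0, 0, 0, 0]
  jaw: 0.1
  grip_force: 45

```text
time: 15.4
tool_pos: [0.4806, 0.2187, 0.2016]
orientation: [0.992, 0.126, 0.0, -0.0]
wrist_force: [0.2, 1.6, 1.7]
grip_width: 0.0311
```

```bash
python3 - <<'E'
from h import *
np.set_printoptions(precision=4,suppress=True)
s=bot.read_state(); print(s['time'],s['tool_pos'],s['wrist_force'],s['wrist_torque'],s['grip_width'])
cv2.imwrite('pics/h_w.png',optics.get_image('wrist'))
cv2.imwrite('pics/h_s.png',cv2.resize(optics.get_image('side')[120:300,180:420],None,fx=3,fy=3))
E
```

```text
15.4 [0.4806 0.2187 0.2016] [0.1805 1.5958 1.7371] [ 0.2185  0.0001 -0.0105] 0.031092192208585945
```

View pics/h_w.png

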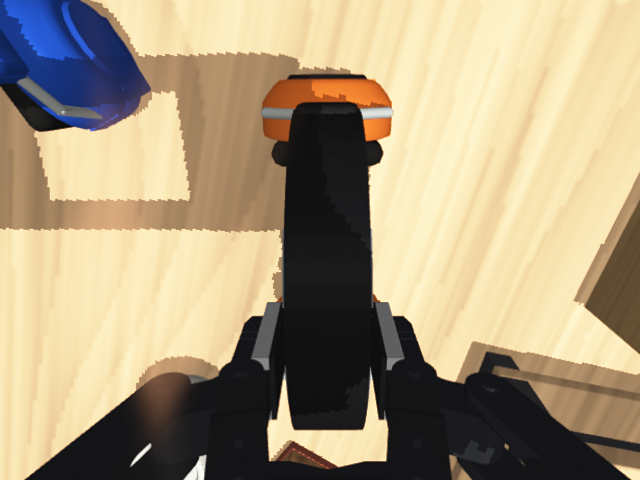

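View pics/h_s.png

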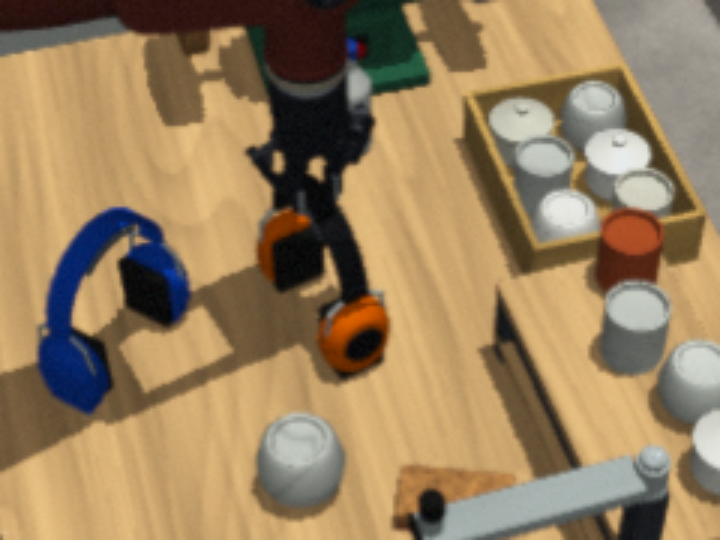

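The wrist view shows the pads closed on the band at columns 283–372, 31 mm opening. The side view agrees, and the defenders are still standing level. I'll lift.

Request:
drive_tool:
  rows:
    - [0, 0, -0.005, 0]
    - [0, 0, -0.01, 0]
    - [0, 0, -0.015, 0]
    - [0, 0, -0.02, 0]
    - [0, 0, -0.01, 0]
    - [0, 0, 0, 0]
    - [0, 0, 0, 0]

```text
time: 16.08
tool_pos: [0.4806, 0.2186, 0.2617]
orientation: [0.992, 0.126, 0.001, 0.0]
wrist_force: [0.2, -0.1, -2.9]
grip_width: 0.0308
```

Request:
drive_tool:
  rows:
    - [0, 0, -0.01, 0]
    - [0, 0, -0.02, 0]
    - [0, 0, -0.025, 0.025]
    - [0, 0, -0.025, 0.025]
    - [0, 0, -0.025, 0.025]
    - [0, 0, -0.025, 0.025]
    - [0, 0, -0.025, 0.025]
    - [0, 0, -0.025, 0.025]
    - [0, 0, -0.025, 0.025]
    - [0, 0, -0.02, 0.025]
    - [0, 0, -0.01, 0.025]
    - [0, 0, -0.005, 0]
    - [0, 0, 0, 0]
    - [0, 0, 0, 0]

```text
time: 17.25
tool_pos: [0.4802, 0.2185, 0.5001]
orientation: [1.0, 0.014, -0.001, 0.0]
wrist_force: [0.4, 0.2, -4.1]
grip_width: 0.031
```

```bash
python3 - <<'E'
from h import *
np.set_printoptions(precision=4,suppress=True)
s=bot.read_state(); print(s['time'],s['tool_pos'],s['wrist_force'],s['wrist_torque'],s['grip_width'],s['joint_positions'])
print(Ro.from_quat(s['orientation']).as_matrix())
cv2.imwrite('pics/i_w.png',optics.get_image('wrist'))
cv2.imwrite('pics/i_s.png',cv2.resize(optics.get_image('side')[60:340,160:460],None,fx=2,fy=2))
cv2.imwrite('pics/i_t.png',optics.get_image('top'))
for cam in ('top','side'):
  for q,z in [("hanger_tip",.277),("hanger_mid",.235),("hanger_pivot",.225)]:
    for a in spotter.tip_of(cam,q): print(cam,q,a['location'],a['conf'],onz(cam,a['location'],z,s))
E
```

```text
17.25 [0.4802 0.2185 0.5001] [ 0.4466  0.1754 -4.1299] [-0.0365  0.006  -0.014 ] 0.03098302729705616 [ 0.2775 -0.051   1.3679 -0.      1.8266  0.2498]
[[ 0.9996  0.0277 -0.0019]
 [ 0.0277 -0.9996 -0.0005]
 [-0.0019  0.0005 -1.    ]]
top hanger_tip [410.2, 263.0] 0.65 [ 0.473  -0.2198  0.277 ]
top hanger_mid [408.9, 231.8] 0.85 [ 0.5556 -0.2254  0.235 ]
top hanger_pivot [402.2, 184.7] 0.68 [ 0.6817 -0.2122  0.225 ]
side hanger_tip [324.8, 283.8] 0.85 [ 0.4802 -0.2205  0.277 ]
side hanger_tip [390.3, 274.7] 0.59 [ 0.645  -0.2386  0.277 ]
side hanger_mid [356.2, 286.6] 0.67 [ 0.563  -0.2228  0.235 ]
side hanger_mid [325.3, 285.0] 0.21 [ 0.4889 -0.1968  0.235 ]
side hanger_pivot [394.4, 274.5] 0.65 [ 0.6734 -0.2076  0.225 ]
side hanger_pivot [390.4, 270.1] 0.28 [ 0.6682 -0.1915  0.225 ]
```

View pics/i_w.png

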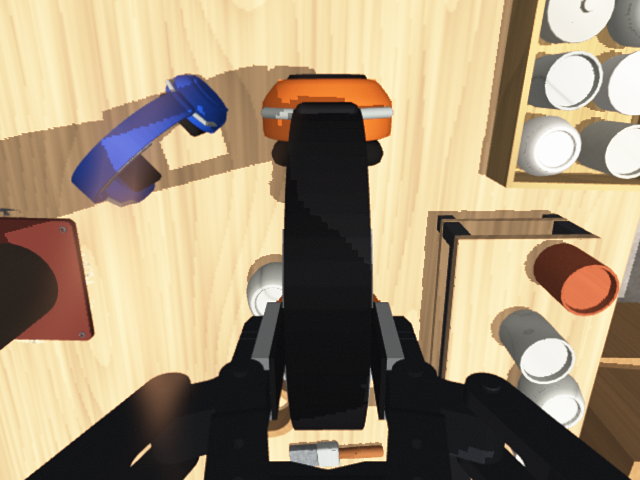

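View pics/i_s.png

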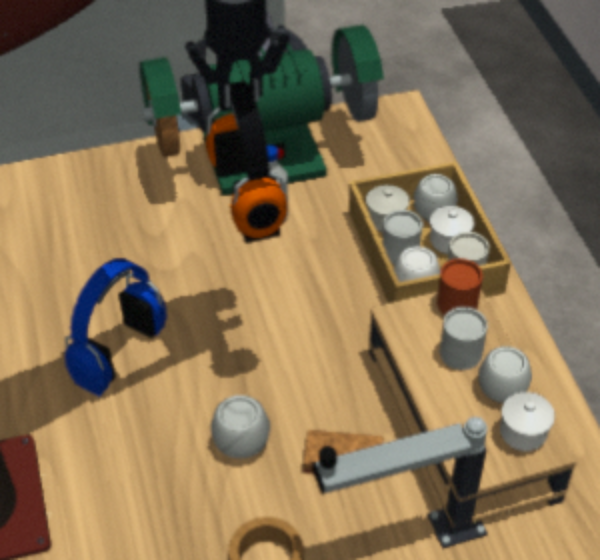

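View pics/i_t.png

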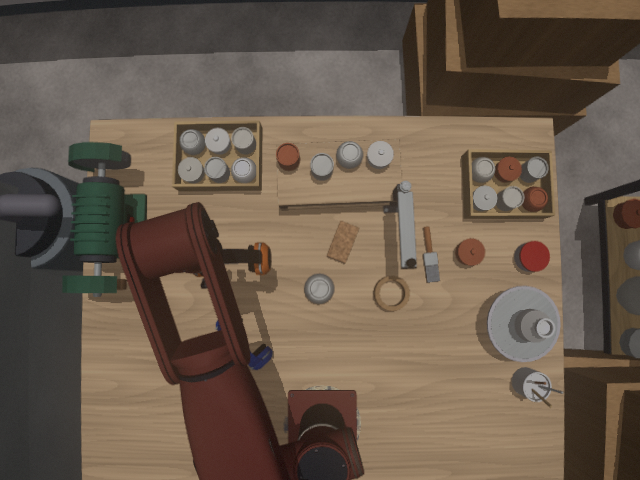

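The wrist view shows the band in the same place between the pads (283–372), with the cup level at (327,110). The side view shows the hanger fully out with its stub at about (327,458). I'll carry them over the bar.

Request:
drive_tool:
  rows:
    - [0.002, 0.012, 0, 0]
    - [0.003, 0.02, 0, 0]
    - [0.004, 0.028, 0, 0]
    - [0.004, 0.03, 0, 0]
    - [0.004, 0.03, 0, 0]
    - [0.004, 0.03, 0, 0]
    - [0.004, 0.03, 0, 0]
    - [0.004, 0.03, 0, 0]
    - [0.004, 0.03, 0, 0]
    - [0.004, 0.03, 0, 0]
    - [0.004, 0.03, 0, 0]
    - [0.004, 0.03, 0, 0]
    - [0.004, 0.03, 0, 0]
    - [0.004, 0.028, 0, 0]
    - [0.004, 0.024, 0, 0]
    - [0.003, 0.018, 0, 0]
    - [0.002, 0.01, 0, 0]
    - [0.001, 0.004, 0, 0]
    - [0, 0, 0, 0]
    - [0, 0, 0, 0]

```text
time: 19.37
tool_pos: [0.5552, -0.223, 0.5014]
orientation: [1.0, 0.014, -0.0, -0.0]
wrist_force: [-0.4, -0.1, -3.3]
grip_width: 0.0308
```

```bash
python3 - <<'E'
from h import *
np.set_printoptions(precision=4,suppress=True)
s=bot.read_state(); print(s['time'],s['tool_pos'],s['wrist_force'],s['grip_width'])
print(Ro.from_quat(s['orientation']).as_matrix())
cv2.imwrite('pics/j_w.png',optics.get_image('wrist'))
cv2.imwrite('pics/j_s.png',cv2.resize(optics.get_image('side')[100:360,200:460],None,fx=2.3,fy=2.3))
E
```

```text
19.3667 [ 0.5552 -0.223   0.5014] [-0.4431 -0.1045 -3.2555] 0.030812693025998872
[[ 0.9996  0.0274 -0.0001]
 [ 0.0274 -0.9996  0.0005]
 [-0.0001 -0.0005 -1.    ]]
```

View pics/j_w.png

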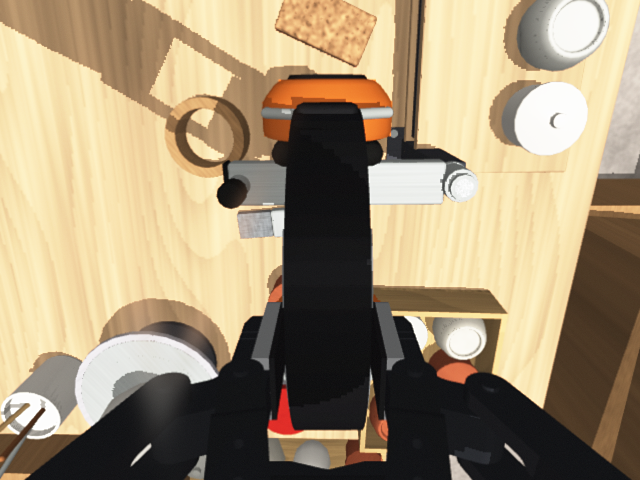

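View pics/j_s.png

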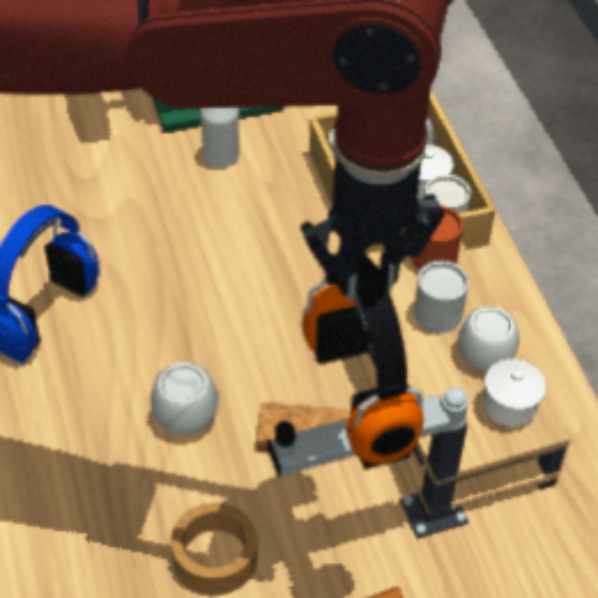

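The wrist view shows the bar crossing below the arch, with its cap at (231,193) and hinge at (460,183). That fixes the bar's line.

```bash
python3 - <<'E'
from h import *
np.set_printoptions(precision=4,suppress=True)
s=bot.read_state()
print('tip',onz('wrist',(232,190),.277,s))
for px in [(240,162.5),(280,162),(440,163),(240,206),(280,205),(440,203),(386,163),(386,204)]: print(px,onz('wrist',px,.235,s))
g=cv2.imread('pics/j_w.png')
for c in (250,262,272,395,410,425): print(c,[int(v) for v in g[155:212,c].max(1)])
E
```

```text
tip [ 0.4769 -0.2189  0.277 ]
(240, 162.5) [ 0.476  -0.2036  0.235 ]
(280, 162) [ 0.5118 -0.2021  0.235 ]
(440, 163) [ 0.6553 -0.1989  0.235 ]
(240, 206) [ 0.4744 -0.244   0.235 ]
(280, 205) [ 0.5115 -0.2419  0.235 ]
(440, 203) [ 0.6595 -0.2358  0.235 ]
(386, 163) [ 0.6069 -0.2003  0.235 ]
(386, 204) [ 0.6097 -0.2382  0.235 ]
250 [174, 174, 174, 175, 170, 131, 96, 99, 114, 133, 132, 135, 137, 138, 137, 134, 131, 132, 136, 136, 137, 140, 138, 139, 138, 139, 138, 139, 130, 124, 124, 121, 125, 133, 140, 143, 146, 147, 148, 149, 146, 147, 150, 150, 149, 151, 154, 155, 149, 140, 182, 247, 247, 247, 241, 181, 116]
262 [250, 250, 248, 249, 249, 189, 105, 102, 117, 133, 133, 135, 137, 140, 138, 137, 134, 135, 137, 138, 137, 139, 138, 140, 140, 139, 138, 142, 139, 140, 141, 137, 139, 140, 140, 142, 143, 142, 143, 143, 141, 139, 143, 142, 143, 141, 142, 146, 163, 147, 177, 250, 249, 190, 161, 86, 86]
272 [49, 56, 92, 138, 141, 113, 99, 103, 118, 133, 132, 132, 137, 138, 134, 134, 132, 134, 134, 136, 136, 134, 135, 136, 136, 135, 134, 138, 135, 137, 137, 134, 136, 138, 135, 138, 140, 137, 138, 
[... 242 characters left out ...]
9, 236, 236, 239, 239, 239, 240, 239, 237, 237, 237, 237, 239, 239, 239, 239, 240, 239, 221, 210, 239, 240, 239, 239, 239, 240, 240]
410 [28, 27, 28, 35, 69, 99, 104, 140, 219, 233, 240, 242, 241, 240, 240, 242, 243, 241, 239, 239, 240, 242, 242, 242, 241, 241, 242, 239, 241, 243, 239, 235, 236, 239, 239, 239, 241, 239, 237, 236, 237, 238, 240, 239, 239, 240, 241, 238, 216, 211, 246, 246, 245, 245, 245, 245, 245]
425 [31, 28, 27, 42, 84, 98, 114, 168, 220, 233, 240, 242, 241, 241, 241, 242, 242, 241, 240, 239, 242, 242, 242, 242, 241, 241, 241, 239, 241, 243, 238, 234, 236, 239, 239, 240, 241, 239, 237, 237, 237, 239, 239, 239, 238, 241, 242, 237, 212, 207, 252, 251, 251, 251, 251, 251, 251]
```

Request:
drive_tool:
  rows:
    - [0, 0, 0.01, -0.008]
    - [0, 0, 0.015, 0]
    - [0, 0, 0.02, 0]
    - [0, 0, 0.02, 0]
    - [0, 0, 0.02, 0]
    - [0, 0, 0.02, 0]
    - [0, 0, 0.02, 0]
    - [0, 0, 0.02, 0]
    - [0, 0, 0.02, 0]
    - [0, 0, 0.02, 0]
    - [0, 0, 0.015, 0]
    - [0, 0, 0.01, 0]
    - [0, 0, 0.005, 0]
    - [0, 0, 0, 0]
    - [0, 0, 0, 0]

```text
time: 20.72
tool_pos: [0.5556, -0.2234, 0.2869]
orientation: [1.0, 0.018, 0.0, 0.0]
wrist_force: [-0.3, -0.5, -2.4]
grip_width: 0.0309
```

```bash
python3 - <<'E'
from h import *
np.set_printoptions(precision=4,suppress=True)
s=bot.read_state(); print(s['time'],s['tool_pos'],s['wrist_force'],s['wrist_torque'],s['grip_width'])
cv2.imwrite('pics/k_w.png',optics.get_image('wrist'))
cv2.imwrite('pics/k_s.png',cv2.resize(optics.get_image('side')[150:360,250:460],None,fx=2.8,fy=2.8))
E
```

```text
20.7167 [ 0.5556 -0.2234  0.2869] [-0.2918 -0.4698 -2.4253] [ 0.0393 -0.0378 -0.0233] 0.030878144377646417
```

View pics/k_w.png

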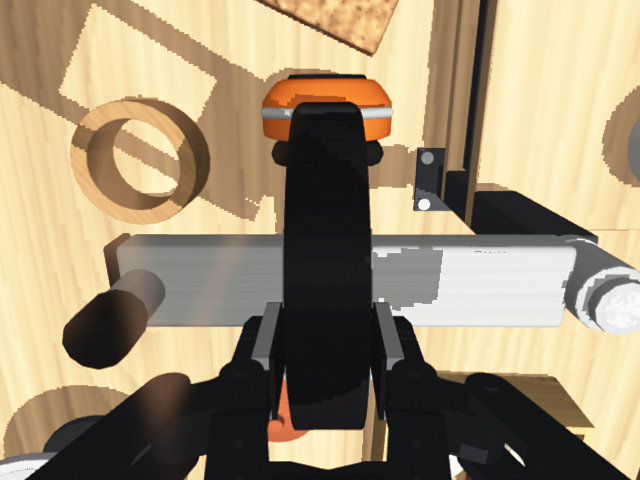

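View pics/k_s.png

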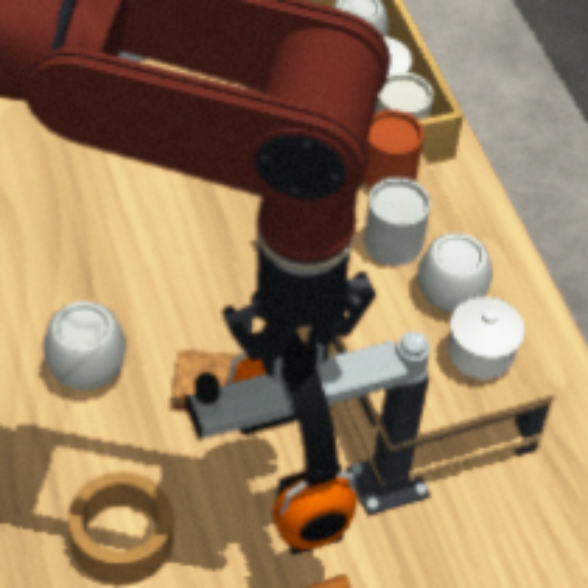

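The wrist view shows the bar's edges horizontal in the tool frame at rows 236 and 326, so the band is square to it. The side view shows a cup on either side. I'll lower the last 22 mm slowly.

Request:
drive_tool:
  rows:
    - [0, 0, 0.005, 0]
    - [0, 0, 0.005, 0]
    - [0, 0, 0.004, 0]
    - [0, 0, 0.003, 0]
    - [0, 0, 0, 0]
    - [0, 0, 0, 0]

```text
time: 21.32
tool_pos: [0.5551, -0.2235, 0.2688]
orientation: [1.0, 0.017, -0.0, -0.0]
wrist_force: [0.9, 0.1, -3.4]
grip_width: 0.0309
```

Request:
drive_tool:
  rows:
    - [0, 0, 0.002, 0]
    - [0, 0, 0, 0]
    - [0, 0, 0, 0]

```text
time: 21.57
tool_pos: [0.5553, -0.2236, 0.2673]
orientation: [1.0, 0.017, 0.0, 0.0]
wrist_force: [0.9, 0.2, -2.8]
grip_width: 0.0309
```

Request:
drive_tool:
  rows:
    - [0, 0, 0.002, 0]
    - [0, 0, 0, 0]
    - [0, 0, 0, 0]

```text
time: 21.82
tool_pos: [0.5553, -0.2235, 0.2652]
orientation: [1.0, 0.018, -0.0, -0.0]
wrist_force: [0.8, -0.7, -3.4]
grip_width: 0.0308
```

Request:
drive_tool:
  rows:
    - [0, 0, 0.001, 0]
    - [0, 0, 0, 0]
    - [0, 0, 0, 0]

```text
time: 22.07
tool_pos: [0.5554, -0.2236, 0.2649]
orientation: [1.0, 0.018, 0.0, 0.0]
wrist_force: [-1.8, 0.6, 2.3]
grip_width: 0.0312
```

Request:
drive_tool:
  rows:
    - [0, 0, 0.001, 0]
    - [0, 0, 0, 0]
    - [0, 0, 0, 0]

```text
time: 22.32
tool_pos: [0.5555, -0.2237, 0.2647]
orientation: [1.0, 0.018, 0.0, 0.0]
wrist_force: [-3.6, 0.6, 5.5]
grip_width: 0.0311
```

Request:
drive_tool:
  rows:
    - [0, 0, 0.001, 0]
    - [0, 0, 0, 0]
    - [0, 0, 0, 0]

```text
time: 22.57
tool_pos: [0.5555, -0.2237, 0.2645]
orientation: [1.0, 0.018, 0.001, 0.0]
wrist_force: [-5.0, 1.3, 8.9]
grip_width: 0.031
```

Contact came at TCP z 0.265, as predicted (0.2646). I'll ease the load slightly, then open partway.

Request:
drive_tool:
  rows:
    - [0, 0, -0.002, 0]
    - [0, 0, 0, 0]
    - [0, 0, 0, 0]

```text
time: 22.82
tool_pos: [0.5556, -0.2238, 0.2649]
orientation: [1.0, 0.017, 0.001, 0.0]
wrist_force: [-1.5, 0.0, 2.2]
grip_width: 0.0307
```

Request:
drive_tool:
  rows:
    - [0, 0, 0, 0]
    - [0, 0, 0, 0]
    - [0, 0, 0, 0]
    - [0, 0, 0, 0]
    - [0, 0, 0, 0]
    - [0, 0, 0, 0]
    - [0, 0, 0, 0]
  jaw: 0.75

```text
time: 23.4
tool_pos: [0.5553, -0.2236, 0.2642]
orientation: [1.0, 0.018, -0.0, -0.0]
wrist_force: [-0.5, -0.3, -0.9]
grip_width: 0.0636
```

```bash
python3 - <<'E'
from h import *
np.set_printoptions(precision=4,suppress=True)
s=bot.read_state(); print(s['time'],s['tool_pos'],s['wrist_force'],s['wrist_torque'],s['grip_width'])
cv2.imwrite('pics/l_w.png',optics.get_image('wrist'))
E
```

```text
23.4 [ 0.5553 -0.2236  0.2642] [-0.457  -0.3269 -0.9072] [-0.0419 -0.0217 -0.036 ] 0.06363575267763054
```

View pics/l_w.png

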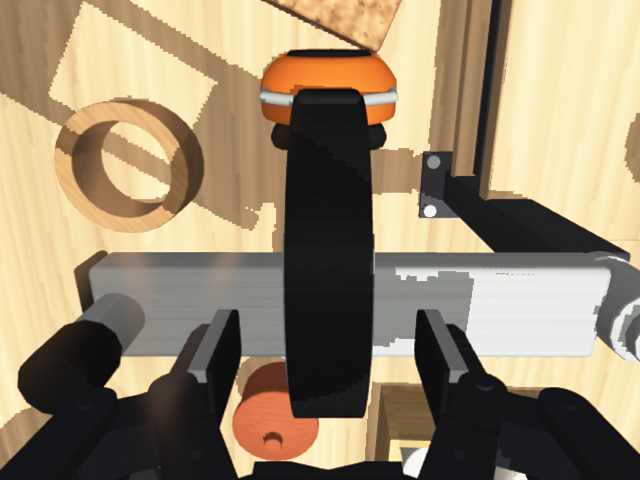

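The wrist view shows the pads clear of the band (240/415 against 285–373) and the defenders hanging on the bar. I'll rise straight up.

Request:
drive_tool:
  rows:
    - [0, 0, -0.005, 0]
    - [0, 0, -0.01, 0]
    - [0, 0, -0.02, 0]
    - [0, 0, -0.03, 0]
    - [0, 0, -0.04, 0]
    - [0, 0, -0.04, 0]
    - [0, 0, -0.04, 0]
    - [0, 0, 0, 0]
    - [0, 0, 0, 0]

```text
time: 24.2
tool_pos: [0.5561, -0.224, 0.4546]
orientation: [1.0, 0.018, 0.004, 0.002]
wrist_force: [-0.0, 0.4, -1.6]
grip_width: 0.064
```

```bash
python3 - <<'E'
from h import *
np.set_printoptions(precision=4,suppress=True)
s=bot.read_state(); print(s['time'],s['tool_pos'],s['wrist_force'])
cv2.imwrite('pics/m_w.png',optics.get_image('wrist'))
cv2.imwrite('pics/m_s.png',cv2.resize(optics.get_image('side')[150:360,250:460],None,fx=2.8,fy=2.8))
for a in spotter.tip_of('wrist','headband_crown'): print(a['location'],a['conf'],onz('wrist',a['location'],.239,s))
for q,z in [("hanger_tip",.277),("hanger_mid",.235),("hanger_pivot",.225)]:
    for a in spotter.tip_of('wrist',q): print(q,a['location'],a['conf'],onz('wrist',a['location'],z,s))
E
```

```text
24.2 [ 0.5561 -0.224   0.4546] [-0.0217  0.4332 -1.6287]
[325.1, 201.8] 0.94 [ 0.5553 -0.2267  0.239 ]
hanger_mid [470.4, 191.0] 0.57 [ 0.672  -0.2149  0.235 ]
hanger_pivot [468.6, 192.1] 0.75 [ 0.6742 -0.2182  0.225 ]
```

View pics/m_w.png

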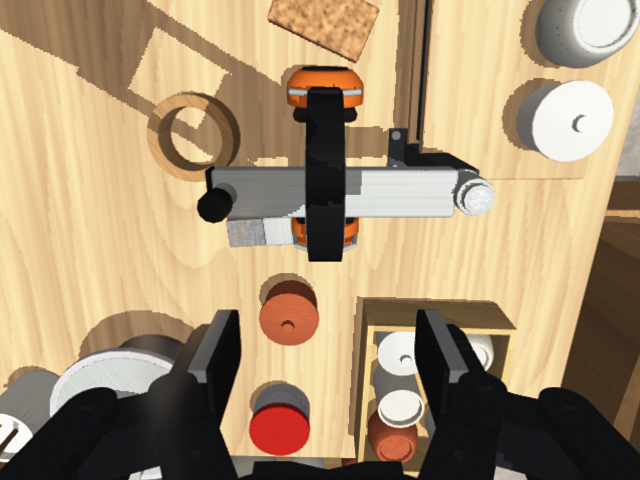

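View pics/m_s.png

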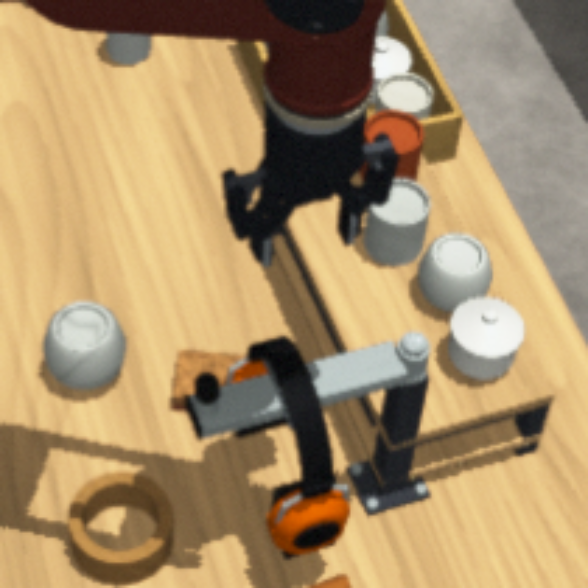

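The wrist view shows the defenders across the bar at column 325, between the stub (215,203) and the post (470,192). The side view shows a cup on either side. Next I'll check tilt, whether they are still, and the arm angle.

Request:
drive_tool:
  rows:
    - [0, 0, -0.02, 0]
    - [0, 0, -0.01, 0]
    - [0, 0, 0, 0]
    - [0, 0, 0, 0]
    - [0, 0, 0, 0]
    - [0, 0, 0, 0]
    - [0, 0, 0, 0]
    - [0, 0, 0, 0]
    - [0, 0, 0, 0]
    - [0, 0, 0, 0]

```text
time: 25.33
tool_pos: [0.5553, -0.2235, 0.4791]
orientation: [1.0, 0.017, -0.0, -0.0]
wrist_force: [-0.1, -0.6, 0.5]
grip_width: 0.0644
```

```bash
python3 - <<'E'
from h import *
np.set_printoptions(precision=4,suppress=True)
from scipy.optimize import least_squares
s=bot.read_state(); print(s['time'],s['tool_pos'])
im=optics.get_image('wrist'); cv2.imwrite('pics/n_w.png',im)
g=im.max(2)
# bar edges at columns
for c in (240,270,285,370,400,430): 
    col=g[150:230,c].astype(int); d=np.diff(col); print(c,[(i+150,int(d[i])) for i in np.argsort(-abs(d))[:6]])
# band rows
cc=g[60:290,324]<60; r=np.where(cc)[0]+60; print('dark rows col324',r.min(),r.max())
for rr in range(100,265,15):
    k=np.where(g[rr,295:360]<60)[0]+295; print(rr,k.min() if len(k) else 0,k.max() if len(k) else 0,end=' | ')
print()
def arc(Y,roll):
    th=np.linspace(-.1,np.pi+.1,80); y=.079*np.cos(th); z=-.064+.079*np.sin(th) # rel crown underside
    c,si=np.cos(roll),np.sin(roll); yy=c*y-si*z; zz=si*y+c*z
    q=proj('wrist',np.c_[np.full(80,.555),Y+yy,.239+zz],s)[:,1]; return q.min(),q.max()
def cup(Y,roll):
    y=np.array([.092,.092,.092,-.092,-.092,-.092]); z=np.array([.03,.05,.07]*2)-.176
    c,si=np.cos(roll),np.sin(roll); return proj('wrist',np.c_[np.full(6,.555),Y+c*y-si*z,.239+si*y+c*z],s)[:,1]
for roll in (-.1,-.05,0,.05,.1): print(roll,arc(-.222,roll),cup(-.222,roll))
h=cv2.cvtColor(im,cv2.COLOR_BGR2HSV); m=cv2.inRange(h,(4,170,60),(16,255,255)); m[:,:280]=0;m[:,370:]=0;m[265:]=0
rr=np.where(m.sum(1)>255*5)[0]; print('orange',rr.min(),rr.max())
E
```

```text
25.3333 [ 0.5553 -0.2235  0.4791]
240 [(np.int64(210), 102), (np.int64(212), -75), (np.int64(216), 51), (np.int64(162), -43), (np.int64(213), -36), (np.int64(214), -34)]
270 [(np.int64(162), -97), (np.int64(156), 73), (np.int64(214), 52), (np.int64(213), 50), (np.int64(163), -44), (np.int64(211), -33)]
285 [(np.int64(162), -102), (np.int64(210), -88), (np.int64(213), 75), (np.int64(155), 74), (np.int64(163), -48), (np.int64(208), 39)]
370 [(np.int64(162), -103), (np.int64(155), 62), (np.int64(166), 62), (np.int64(163), -61), (np.int64(210), 47), (np.int64(165), 31)]
400 [(np.int64(166), 69), (np.int64(160), 31), (np.int64(210), 29), (np.int64(211), 29), (np.int64(165), 26), (np.int64(209), -25)]
430 [(np.int64(166), 60), (np.int64(150), -59), (np.int64(151), -50), (np.int64(210), 34), (np.int64(165), 31), (np.int64(162), 29)]
dark rows col324 70 253
100 312 344 | 115 298 357 | 130 311 345 | 145 310 345 | 160 310 346 | 175 310 346 | 190 310 346 | 205 311 345 | 220 311 345 | 235 311 344 | 250 313 342 | 
-0.1 (np.float64(99.29913808477289), np.float64(261.5611636972522)) [ 93.0164  91.3451  89.528  249.4677 253.9171 258.7206]
-0.05 (np.float64(95.72175849146097), np.float64(258.47652659459203)) [ 85.8738  84.8633  83.7647 242.7669 247.7402 253.1016]
0 (np.float64(92.11693455727453), np.float64(255.43697418523237)) [ 78.7353  78.4154  78.0677 236.0372 241.5265 247.4348]
0.05 (np.float64(88.48928457363445), np.float64(252.44690009367073)) [ 71.6066  72.0095  72.4472 229.2798 235.2783 241.7239]
0.1 (np.float64(84.84354833620245), np.float64(249.51074569236283)) [ 64.4941  65.6545  66.9145 222.4957 228.998  235.9725]
orange 73 239
```

View pics/n_w.png

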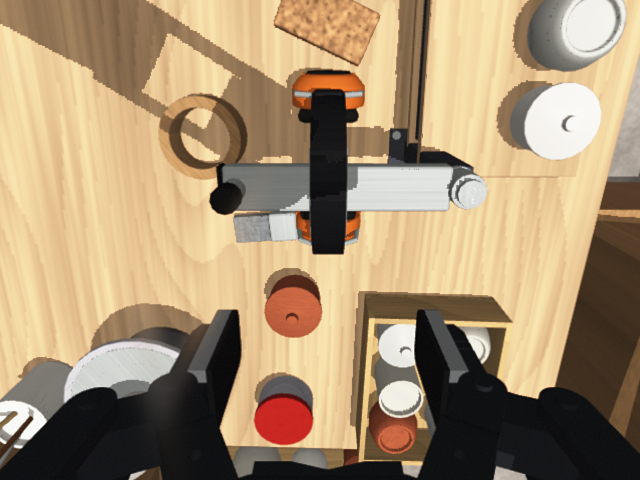

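The wrist view, 1 s later, is unchanged. The band is straight across the bar (columns 310–346), and its measured rows, compared with the model, show at most about 0.05 rad of tilt. The bar is still aligned with its angle at the stop, so I'm handing in.

```bash
python3 - <<'E'
from h import *
print(workorder.hand_in()); print(bot.read_state()['time'])
cv2.imwrite('pics/z_t.png',optics.get_image('top'))
E
```

```text
the job is handed in; nothing more can be done
None
the job is handed in; nothing more can be done
```

The hanger arm is swung out to its stop and the orange ear defenders are hanging on it by their headband. I handed the job in at about 25.5 s.

- **Hanger arm:** I gripped the stub and swung the arm until it stopped moving at y = −0.227 m, with the push force rising to 33 N. I then took the load off and let go.
- **Ear defenders:** I gripped the headband at its crown (31 mm opening) and lowered it onto the bar. Contact came at a tool height of 0.265 m (0.2646 m predicted). I eased the load, opened the gripper and rose straight up.

**Last checks:** Two wrist pictures about 1 s apart showed the defenders hanging still, with no visible change. They lie straight across the bar, about midway between the stub and the post, with one cup on each side. The bar was still at the angle it had at the stop, and nothing else looked moved in the wrist and side views.

**Checks that disagreed or were missing:**
- The wrist camera and the grip position differed by 2–3 mm on the bar's line.
- The sideways tilt of the defenders is only known to about 0.05 rad.
- The closing picture from the top camera was refused after hand-in, so there is no final top view.

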